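# Dress the end of a pine block and index it in the corner of the sanding jig

## Task

Take the oblong pine block and set it flat on the sanding jig's board with one small end against the sanding strip, near the strip's open end and at least 13 cm short of the stop. Keeping that end lightly pressed on the strip all the way, draw the block slowly (about 3 to 5 cm a second) along the strip until its long side meets the stop, then press it firmly into the corner, square against strip and stop at once, and finish while still gripping it and pushing it against both. Leave the square block, the pliers and the small jar where they are.

Things in the scene. Friction and masses are not known exactly. Their poses are not given: they have to be found in the camera images.
- block: The oblong pine block to be worked, loose on the bench, 45 x 120 x 30 mm (its x, y, z), about 0.1 kg. Its y axis runs along its length. Origin at the centre of its underside. Either small end (45 x 30 mm) may go on the strip. A plain square pine block lies near it; the two may have changed places.
- board: The sanding jig's plywood board, fixed to the bench, 190 x 320 x 12 mm (x, y, z). Origin at the centre of its underside, on the bench; its top is 12 mm above the bench. Its x axis points away from the robot, square to the sanding strip; its y axis runs along the strip, from the open end (robot's right) to the stop (left).
- fence: Wooden fence along the whole far edge of the board, fixed to it, 20 mm thick, 320 mm long, 14 mm high above the board. Its face towards the robot is covered by the brown sanding strip. Origin: on the strip's surface, half way along, level with the board's top. Axes as the board's. The strip's open end is at y = -160 mm.
- stop: Small wooden stop, fixed on the board but set anew each time, 32 x 24 x 14 mm (x, y, z), bolt head 5 mm high on top. Axes as the board's. Origin: centre of its underside, on the board's top. Its +x end touches the strip, whose surface is at x = +16 mm; its face at y = -12 mm meets the block. With the block in the corner, length along x, the block's origin is at x = -44, y = -34.5, z = 0 mm.
- square_block: A square pine block, 60 x 60 x 38 mm, a bystander to be left where it lies. Origin at the centre of its underside.
- pliers: Pliers with red handles lying to the left of the jig, 52 x 188 x 13 mm, a bystander.
- small_jar: A small amber jar with a dark lid, 48 mm across and 60 mm high, to the left of the jig, a bystander. Origin at the centre of its underside.
Things that resemble listed ones, but are neither listed nor needed, are in the scene too. Leave any turquoise look-alike of the block alone.

How it is judged (in metres and radians):
On the way, in this order (a step that is already met when the one before it is completed fails the run):
1. the block, held flat on the board, has its end against the sanding strip more than 12 cm short of the stop (contact force between block and fence above 1 N and angle between block's own z axis and vertical below 0.06 rad and z of block in the frame of stop below 0.005 m and angle between the y axis of block and the x axis of board, either way round below 0.1 rad and y of block in the frame of stop below -0.1545 m and contact force between the fingers and block above 1 N), for 0.15 s.
2. its end rubs on the strip (over 1 N) while it passes 85 to 115 mm from the stop (contact force between block and fence above 1 N and angle between block's own z axis and vertical below 0.06 rad and z of block in the frame of stop below 0.005 m and angle between the y axis of block and the x axis of board, either way round below 0.1 rad and y of block in the frame of stop between -0.1495 and -0.1195 m and contact force between the fingers and block above 1 N), for 0.15 s.
3. its end rubs on the strip (over 1 N) while it passes 50 to 80 mm from the stop (contact force between block and fence above 1 N and angle between block's own z axis and vertical below 0.06 rad and z of block in the frame of stop below 0.005 m and angle between the y axis of block and the x axis of board, either way round below 0.1 rad and y of block in the frame of stop between -0.1145 and -0.0845 m and contact force between the fingers and block above 1 N), for 0.15 s.
4. its end rubs on the strip (over 1 N) while it passes 15 to 45 mm from the stop (contact force between block and fence above 1 N and angle between block's own z axis and vertical below 0.06 rad and z of block in the frame of stop below 0.005 m and angle between the y axis of block and the x axis of board, either way round below 0.1 rad and y of block in the frame of stop between -0.0795 and -0.0495 m and contact force between the fingers and block above 1 N), for 0.15 s.
At the end, for the whole second after the job is handed in: Through the last second the gripper holds the block (over 1 N), flat on the board (within 5 mm, tilt under 0.06 rad), square to the strip within 0.06 rad, within 4 mm of its place in the corner, and pushes it with over 2 N against the strip and over 2 N against the stop, at rest (contact force between block and fence above 2 N and contact force between block and stop above 2 N and contact force between the fingers and block above 1 N and angle between block's own z axis and vertical below 0.06 rad and z of block in the frame of stop below 0.005 m and angle between the y axis of block and the x axis of board, either way round below 0.06 rad and x of block in the frame of stop between -0.048 and -0.04 m and y of block in the frame of stop between -0.0385 and -0.0305 m and linear speed of block below 0.01 m/s); the arm keeps its last pose, push and grip.
It fails at once if the square block is moved by more than 2 cm (distance of square_block from where it was at the start of the episode above 0.02 m).
It fails at once if the pliers is moved by more than 2 cm (distance of pliers from where it was at the start of the episode above 0.02 m).
It fails at once if the jar is moved by more than 2 cm (distance of small_jar from where it was at the start of the episode above 0.02 m).
It also fails if it takes over 61 s, if anything falls off the work surface, if the arm or the gripper's body presses on something with over 40 N, if the wrist force passes 120 N, or if a joint passes its speed limit or range.

## Robot

A 7-joint arm with a two-finger parallel gripper is mounted at the origin on a cart in front of the work surface, level with it; the furniture and walls round the work are solid. World frame = base frame: x ahead of the robot, y to its left, z up, the work surface at z = 0. Lengths are in mm, angles in rad, forces in N, time in s.
With the tool pointing down it reaches from about 400 to 900 mm from the base axis. Payload 5.5 kg.
Tool frame: the origin (TCP) lies midway between the tips of the shut fingers; the grasp point (between the pads) lies 19 mm behind it; z points along the fingers, y is the line along which they close (so a half turn about z gives the same grasp; the last joint's range is limited). The gripper opens to 85 mm and grips with 20 to 120 N. Pads are 22 mm wide; open, the fingers measure 114 mm over their backs; the gripper's body (76 mm by 85 mm) begins 54 mm behind the grasp point. The pads swing forward as they close: fully open they stand 13 mm farther back than shut.
Start: joints at [-0.948, 0.501, -0.427, 1.55, 0.221, 1.138, -0.21], TCP at [228.819, 608.392, 231.31] pointing down, gripper open.
Joint ranges: [-2.88, 2.88], [-0.31, 2.03], [-1.54, 1.56], [0.2, 2.42], [-1.41, 4.55], [0.19, 2.02], [-2.57, 2.57]. Speed limits (rad/s): [2.57, 2.57, 3.14, 3.14, 3.14, 3.14, 3.14].

## Interface

Orientations are given as a unit quaternion [w, x, y, z].
In Python, from bench import robot gives the robot as it stands.
- The arm moves only by the tool play_rows, never from a script. Its argument "rows" is a list of rows, each a list of 4 numbers: the shift along the tool's x, y, z in units of 0.05 m (1.0 is 0.05 m), then the turn about the tool's z in units of 180 degrees (1.0 is 180 degrees). A call has 1 to 20 rows; each row shifts and turns the commanded pose from where the row before left it, along the tool's axes as they then stand; what a row does not reach is not made up. A row lasts 1/12 s, in which the tool goes at most 41.7 mm and 7.16 degrees, less where a joint would pass 70% of its speed; a pose out of reach is approached as far as the arm can. A call with a number of a shift or a turn outside -1 to 1 is refused whole. A call with a gripper value outside its range is refused whole. "hand" is the gripper's target within -1 to 1 (shut at 1, half-way at 0, fully open at -1), set as the call begins (left out, the last holds). The fingers move at their own pace and stop on an object; the grip force is fixed at half the most. Time passes only in rows, so rows that do not move let the fingers close. It gives the time, the measured TCP pose, the force, the opening and the grip force at its end, in the units of the state.
- robot.sense(): the state, without advancing time (a new reading comes with each control period).
- robot.snapshot(name): name is "side" or "top"; returns (picture, depth): 384x512x3 uint8, blue, green, red; 384x512 float32, mm along the optical axis (not along the pixel's ray), 0 where there is no reading.
- robot.camera_params(name): a dict with "intrinsics" (3x3 intrinsics, pixels), "xyz" and "orientation" of the camera in the world. Camera axes: x right, y up, looking along -z (the intrinsics and any distortion apply to the point x, -y, -z); pixel columns grow to the right and rows downward; lengths in mm; the calibration is good to about 2 mm. A picture is of the moment at which its call begins. camera_params takes no time and is no camera call.
- robot.sign_off(): hands the job in; it is judged then, once.
The state is a dict: "time_s": time; "joints": joint angles; "joint_vel": joint speeds; "joint_torque": joint torques, N m; "tool_pos": TCP position; "eef_rot": TCP orientation; "ft_force": force on the tool from outside, world axes, zero at the start; "wrist_torque": the same for the moment, N m; "opening": opening from 0.0 (shut) to 1.0 (fully open); "finger_force": force on a finger pad.
Only numpy, scipy, OpenCV 4.12 (cv2) and the standard library are available. Lean on these libraries where they do the work, as an engineer would, in place of code of your own. Each camera call takes 0.05 s, during which the arm holds its last target. There are 200 camera calls.

## Working session

There is one attempt and no reset: what is moved stays moved. The work goes in short steps, Python scripts to look and compute and a tool call to move; the robot and the scene stay as the last step left them, time stands still between calls to the robot, and variables do not carry over. Pictures are saved under pics/ and viewed, at most 10 in all, crops included, and the job is handed in when it is done.

Besides the shell and the picture viewer there is one more tool, called after ">>>" as a command line: name --pt "numbers of a row" for each row, then --argument value for the rest. play_rows: Moves the arm, as the interface text tells. Shifts and turns lie within -1 to 1; 1 stands for 0.05 m of shift or 180 degrees of turn. Its arguments: {"type":"object","properties":{"rows":{"type":"array"},"hand":{"type":"number"}},"required":["rows"]}

```bash
mkdir -p pics; ls
cat > h.py <<'E'
import numpy as np, cv2
from scipy.spatial.transform import Rotation as R
from bench import robot
def snap(n,f=None):
    im,d=robot.snapshot(n)
    if f: cv2.imwrite('pics/'+f,im)
    return im,d
def cam(n):
    p=robot.camera_params(n); q=np.array(p['orientation'],float)
    return np.array(p['intrinsics']),np.array(p['xyz'],float),R.from_quat(q[[1,2,3,0]]).as_matrix()
def ray(n,uv,z):
    """cast pixels onto plane z"""
    K,t,M=cam(n); uv=np.atleast_2d(uv).astype(float)
    d=np.c_[uv,np.ones(len(uv))]@np.linalg.inv(K).T
    d=(d*[1,-1,-1])@M.T
    return t+d*((z-t[2])/d[:,2])[:,None]
def cloud(n,d):
    K,t,M=cam(n); v,u=np.mgrid[:d.shape[0],:d.shape[1]]
    r=np.stack([u,v,np.ones_like(u)],-1)@np.linalg.inv(K).T*d[...,None]
    return (r*[1,-1,-1])@M.T+t
E
python3 - <<'E'
from h import *
for n in('top','side'):
    im,d=snap(n,n+'0.png'); p=robot.camera_params(n); print(n,p)
    np.savez(''+n+'0.npz',im=im,d=d)
s=robot.sense();print(s)
E
```

```text
pics
top {'intrinsics': array([[437.05207839,   0.        , 257.64031686],
       [  0.        , 437.05207839, 190.45582662],
       [  0.        ,   0.        ,   1.        ]]), 'xyz': array([ 318.46215824,   64.80542495, 1218.24870881]), 'orientation': array([ 0.71253106,  0.04438519, -0.07544485, -0.69615912])}
side {'intrinsics': array([[431.89532238,   0.        , 258.1999853 ],
       [  0.        , 431.89532238, 189.29692422],
       [  0.        ,   0.        ,   1.        ]]), 'xyz': array([ 399.02119358, 1264.22923551,  877.62922963]), 'orientation': array([-0.03571204, -0.02123793,  0.46976593,  0.88181266])}
{'time_s': 0.1, 'joints': array([-0.94779313,  0.50178205, -0.42681129,  1.55133688,  0.22079307,
        1.13830638, -0.21027204]), 'joint_vel': array([ 0.00036693, -0.00233608, -0.00156332, -0.00386406,  0.00070329,
        0.00075508, -0.00127578]), 'joint_torque': array([-1.19103011e-02, -5.70807874e+01, -5.83871529e+00, -2.81751198e+01,
        1.04758248e-02,  5.46801792e-03,  5.89047403e-06]), 'tool_pos': array([228.67013506, 607.78001899, 230.3494371 ]), 'eef_rot': array([-1.96494154e-04,  1.78895788e-01,  9.83867626e-01, -8.68132402e-04]), 'ft_force': array([ 0.0550149 , -0.77673961, -0.51801999]), 'wrist_torque': array([ 0.02941236, -0.02135313,  0.01572727]), 'finger_force': 0.0, 'opening': 0.9991571834651631}
```

View pics/top0.png

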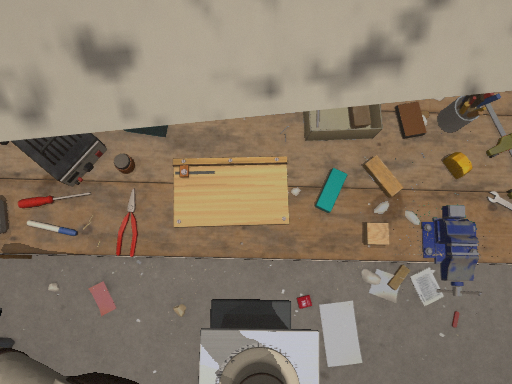

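View pics/side0.png

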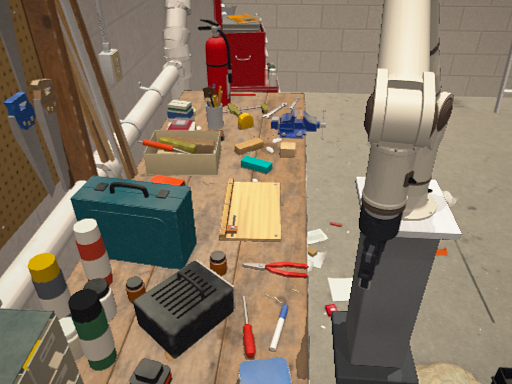

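Top view: board at about (231,193), with the stop near its left end at (184,171). There are four candidates for the block:
- Oblong pine at (383,175).
- Turquoise look-alike at (331,190).
- Square pine at (377,233).
- Dark brown brick at (410,119).

The oblong pine at (383,175) fits the description, being pine coloured and 45x120. I'll measure it and confirm it in a crop.

Run:
```python
from h import *
z=np.load('top0.npz');im,d=z['im'],z['d']
cv2.imwrite('pics/crop1.png',np.hstack([cv2.resize(im[140:260,165:297],None,fx=3,fy=3,interpolation=2),cv2.resize(im[140:260,310:440],None,fx=3,fy=3,interpolation=2)]))
P=cloud('top',d)
for u,v in[(383,175),(377,233),(331,190),(231,193),(231,160),(350,220),(184,171),(410,119)]: print((u,v),P[v,u].round(),im[v,u],cv2.cvtColor(im[v:v+1,u:u+1],cv2.COLOR_BGR2HSV)[0,0])
# height mask segment
def rect(m,zp,name):
    n,l,st,c=cv2.connectedComponentsWithStats(m.astype(np.uint8))
    for i in range(1,n):
        if st[i,4]<60: continue
        ct=max(cv2.findContours((l==i).astype(np.uint8),0,1)[0],key=cv2.contourArea).reshape(-1,2)
        w=ray('top',ct,zp)[:,:2].astype(np.float32)
        print(name,c[i].round(),st[i,4],cv2.minAreaRect(w),P[l==i][:,2].mean().round(1))
Z=P[...,2]
roi=np.zeros(Z.shape,bool); roi[140:258,165:445]=1
rect(roi&(Z>20)&(Z<60),30,'hi')
rect(roi&(Z>7)&(Z<60),12,'brd')
```

```text
(383, 175) [ 577. -339.   27.] [ 79 126 164] [ 17 132 164]
(377, 233) [ 412. -313.   41.] [101 145 182] [ 16 113 182]
(331, 190) [ 529. -190.   32.] [130 140  33] [ 87 195 140]
(231, 193) [517.  88.  10.] [104 158 193] [ 18 118 193]
(231, 160) [607.  90.  29.] [145 151 169] [  8  36 169]
(350, 220) [ 450. -249.    4.] [ 76 104 133] [ 15 109 133]
(184, 171) [570. 218.  36.] [155 159 178] [  5  33 178]
(410, 119) [ 748. -427.   18.] [ 41  67 103] [ 13 154 103]
hi [383. 176.] 687 ((573.8696899414062, -337.5000305175781), (119.625244140625, 50.24427795410156), 39.135475158691406) 29.1
hi [225. 162.] 926 ((589.7167358398438, 92.40910339355469), (51.50531768798828, 314.6526184082031), 2.9703502655029297) 25.7
hi [331. 190.] 690 ((530.7708740234375, -189.86398315429688), (45.7824592590332, 121.79936981201172), 65.55863952636719) 29.4
hi [441. 228.] 240 ((441.4300537109375, -493.044189453125), (25.46141815185547, 104.32222747802734), 86.91586303710938) 34.9
hi [377. 233.] 518 ((411.99591064453125, -315.1435241699219), (64.24932861328125, 60.75884246826172), 88.7105484008789) 36.8
brd [383. 176.] 757 ((576.6681518554688, -342.27862548828125), (121.4373779296875, 54.39777755737305), 39.13545227050781) 27.7
brd [230. 191.] 7664 ((524.2409057617188, 89.26472473144531), (195.8375701904297, 319.4160461425781), 2.9405245780944824) 13.6
brd [331. 190.] 723 ((533.625, -192.97679138183594), (47.728431701660156, 124.8921127319336), 65.72811889648438) 28.7
brd [435. 237.] 779 ((423.43121337890625, -481.77410888671875), (63.0941047668457, 147.69004821777344), 86.91593170166016) 18.7
brd [412. 217.] 68 ((461.174072265625, -425.556396484375), (39.05242919921875, 22.91967010498047), 44.907344818115234) 9.5
brd [376. 233.] 546 ((413.39263916015625, -319.49322509765625), (68.0523681640625, 61.798500061035156), 88.733154296875) 35.6
```

View pics/crop1.png

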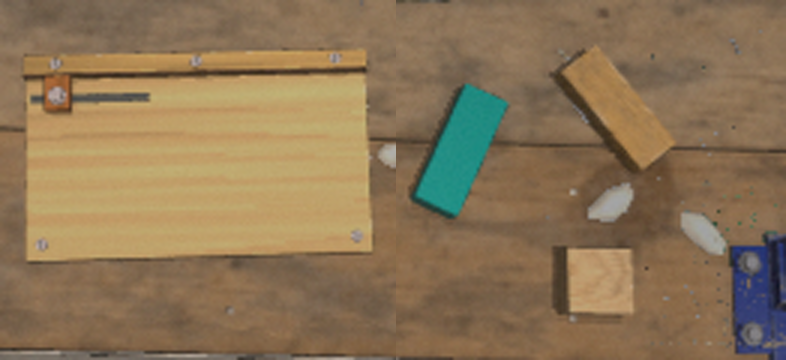

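The crop confirms it: the oblong pine block is at top (383,175), the turquoise one is the look-alike, and the square block is at (377,233). Block top centre is about (574,-337), long axis at +39°. The board is yawed about +3°. First I'll move off the left area.

>>> play_rows --pt "-0.63 -0.4 0 0" --pt "-0.63 -0.4 0 0" --pt "-0.63 -0.4 0 0" --pt "-0.63 -0.4 0 0" --pt "-0.63 -0.4 0 0" --pt "-0.63 -0.4 0 0" --pt "-0.63 -0.4 0 0" --pt "-0.63 -0.4 0 0" --pt "-0.63 -0.4 0 0" --pt "-0.63 -0.4 0 0" --pt "-0.63 -0.4 0 0" --pt "-0.63 -0.4 0 0" --hand -1

```text
time_s: 1.1
tool_pos: [498.7, 248.8, 231.1]
eef_rot: [-0.0, 0.179, 0.984, -0.0]
ft_force: [0.6, -0.0, 0.2]
opening: 1.002
finger_force: 0.0
```

>>> play_rows --pt "0 0 0 0.0394" --pt "0 0 0 0.0394" --pt "0 0 0 0.0394" --pt "0 0 0 0.0394" --pt "0 0 0 0.0394" --pt "0 0 0 0.0394" --pt "0 0 0 0.0394" --pt "0 0 0 0.0394" --pt "0 0 0 0.0394" --pt "0 0 0 0.0394" --pt "0 0 0 0.0394" --pt "0 0 0 0.0394" --pt "0 0 0 0.0394" --pt "0 0 0 0.0394" --pt "0 0 0 0.0394" --pt "0 0 0 0.0394" --pt "0 0 0 0.0394"

```text
time_s: 2.52
tool_pos: [497.7, 250.5, 230.8]
eef_rot: [0.0, 0.944, 0.33, -0.0]
ft_force: [-0.2, -0.4, -0.7]
opening: 1.002
finger_force: 0.0
```

```bash
cat >> h.py <<'E'
def go(target,yaw_y=None):
    """print shift in tool units (0.05 m) to target and turn units so tool y lies at yaw_y deg"""
    s=robot.sense(); q=s['eef_rot']; M=R.from_quat(q[[1,2,3,0]]).as_matrix()
    y=np.degrees(np.arctan2(M[1,1],M[0,1]))
    print('t',round(s['time_s'],2),'tcp',s['tool_pos'].round(1),'yaw_y',y.round(2),'q7',s['joints'].round(2),'F',s['ft_force'].round(1),'op',round(s['opening'],3),'ff',s['finger_force'])
    u=M.T@(np.array(target)-s['tool_pos'])/50
    print('units',u.round(3),'turn',None if yaw_y is None else round((y-yaw_y)/180,4))
E
python3 - <<'E'
from h import *
go((574,-337,140),-51)
E
```

```text
t 2.52 tcp [497.7 250.5 230.8] yaw_y -51.52 q7 [-0.56  0.3   0.06  1.8  -0.02  1.04 -1.4 ] F [-0.2 -0.4 -0.7] op 1.002 ff 0.0
units [-6.116 10.149  1.82 ] turn -0.0029
```

>>> play_rows --pt "-0.38 0.63 0.1 0" --pt "-0.38 0.63 0.1 0" --pt "-0.38 0.63 0.1 0" --pt "-0.38 0.63 0.1 0" --pt "-0.38 0.63 0.1 0" --pt "-0.38 0.63 0.1 0" --pt "-0.38 0.63 0.1 0" --pt "-0.38 0.63 0.1 0" --pt "-0.38 0.63 0.1 0" --pt "-0.38 0.63 0.1 0" --pt "-0.38 0.63 0.1 0" --pt "-0.38 0.63 0.1 0" --pt "-0.38 0.63 0.1 0" --pt "-0.38 0.63 0.1 0" --pt "-0.38 0.63 0.1 0" --pt "-0.38 0.63 0.1 0" --pt "0 0 0 0" --pt "0 0 0 0"

```text
time_s: 4.02
tool_pos: [575.3, -335.9, 149.9]
eef_rot: [-0.0, 0.944, 0.33, -0.001]
ft_force: [-1.0, 1.0, 1.0]
opening: 1.0
finger_force: 0.0
```

Run:
```python
from h import *
go((574,-337,60),-51)
# refine block from side view + jig fits from stored images
z=np.load('side0.npz');im,d=z['im'],z['d'];P=cloud('side',d)
Z=P[...,2]; X,Y=P[...,0],P[...,1]
m=(Z>20)&(Z<34)&(abs(X-574)<70)&(abs(Y+337)<70)&(d>0)
w=P[m][:,:2].astype(np.float32);print('side block',m.sum(),cv2.minAreaRect(w),np.median(P[m][:,2]))
for n in('top','side'):
    z=np.load(n+'0.npz');im,d=z['im'],z['d'];P=cloud(n,d)
    h=cv2.cvtColor(im,cv2.COLOR_BGR2HSV).astype(int)
    roi=(abs(P[...,0]-525)<130)&(abs(P[...,1]-90)<190)&(d>0)
    so=roi&(h[...,0]<15)&(h[...,1]>145)&(h[...,2]>90)&(P[...,2]>15)
    nn,l,st,c=cv2.connectedComponentsWithStats(so.astype(np.uint8))
    for i in range(1,nn):
        if st[i,4]<15: continue
        q=P[l==i]; print(n,'stop?',c[i].round(),st[i,4],q.mean(0).round(1),q.min(0).round(),q.max(0).round())
        ct=np.argwhere(l==i)[:,::-1]; print(cv2.minAreaRect(ray(n,ct,26)[:,:2].astype(np.float32)))
    b=(roi&(h[...,0]>=14)&(h[...,0]<24)&(h[...,1]>80)&(h[...,2]>160)).astype(np.uint8)
    nn,l,st,c=cv2.connectedComponentsWithStats(b); i=1+st[1:,4].argmax()
    ct=max(cv2.findContours((l==i).astype(np.uint8),0,1)[0],key=cv2.contourArea).reshape(-1,2)
    print(n,'board',st[i,4],cv2.minAreaRect(ray(n,ct,12)[:,:2].astype(np.float32)),'z',np.median(P[l==i][:,2]))
```

```text
t 4.02 tcp [ 575.3 -335.9  149.9] yaw_y -51.47 q7 [ 0.3   0.59  0.26  1.59 -0.17  0.99 -0.28] F [-1.  1.  1.] op 1.0 ff 0.0
units [-0.03   0.002  1.799] turn -0.0026
side block 186 ((574.74755859375, -336.2656555175781), (124.10572052001953, 52.003143310546875), 36.83849334716797) 27.982496471522722
top stop? [184. 170.] 69 [575.6 219.9  24.7] [558. 208.  19.] [591. 231.  29.]
((574.0416259765625, 219.46395874023438), (31.48239517211914, 22.057788848876953), 2.6377205848693848)
top board 6484 ((511.92926025390625, 87.6889419555664), (167.97573852539062, 315.853271484375), 2.9898219108581543) z 11.772849030716884
side stop? [230. 229.] 52 [575.4 227.6  23.3] [557. 199.  15.] [592. 238.  28.]
((573.67138671875, 228.1419219970703), (31.3748779296875, 39.77574920654297), 7.200589179992676)
side board 4612 ((523.4962158203125, 106.58657836914062), (256.4255676269531, 381.7397155761719), 0.3043345808982849) z 9.933397690004199
```

>>> play_rows --pt "0 0 0.5 -0.0026" --pt "0 0 0.5 0" --pt "0 0 0.5 0" --pt "0 0 0.5 0" --pt "0 0 0.4 0" --pt "0 0 0.3 0" --pt "0 0 0.22 0" --pt "0 0 0 0" --pt "0 0 0 0"

```text
time_s: 4.77
tool_pos: [577.4, -332.0, 5.3]
eef_rot: [-0.0, 0.942, 0.336, -0.0]
ft_force: [-0.2, -0.3, 0.6]
opening: 0.999
finger_force: 0.0
```

>>> play_rows --pt "0 0 0 0" --pt "0 0 0 0" --pt "0 0 0 0" --pt "0 0 0 0" --pt "0 0 0 0" --pt "0 0 0 0" --pt "0 0 0 0" --pt "0 0 0 0" --pt "0 0 0 0" --pt "0 0 0 0" --hand 1

```text
time_s: 5.6
tool_pos: [578.5, -333.4, 7.0]
eef_rot: [0.001, 0.942, 0.336, 0.001]
ft_force: [-0.3, 0.3, 5.5]
opening: 0.516
finger_force: 63.1
```

>>> play_rows --pt "0 0 -0.2 0" --pt "0 0 -0.4 0" --pt "0 0 -0.4 0" --pt "0 0 -0.4 0" --pt "0 0 -0.4 0" --pt "0 0 0 0"

```text
time_s: 6.1
tool_pos: [579.7, -334.2, 100.4]
eef_rot: [0.003, 0.942, 0.336, 0.002]
ft_force: [1.8, -0.7, -0.5]
opening: 0.513
finger_force: 62.4
```

Run:
```python
from h import *
im,d=snap('side')
im2,d2=snap('top')
cv2.imwrite('pics/grasp.png',np.hstack([cv2.resize(im[100:220,180:320],None,fx=2.8,fy=2.8),cv2.resize(im2[120:240,320:460],None,fx=2.8,fy=2.8)]))
go((525.5,16.7,60),-87)
```

```text
t 6.2 tcp [ 577.7 -332.8   96.5] yaw_y -50.71 q7 [ 0.31  0.65  0.25  1.63 -0.19  0.89 -0.26] F [-0.2  0.7 -1.5] op 0.515 ff 62.3964786529541
units [ 3.617 -6.072  0.723] turn 0.2016
```

View pics/grasp.png

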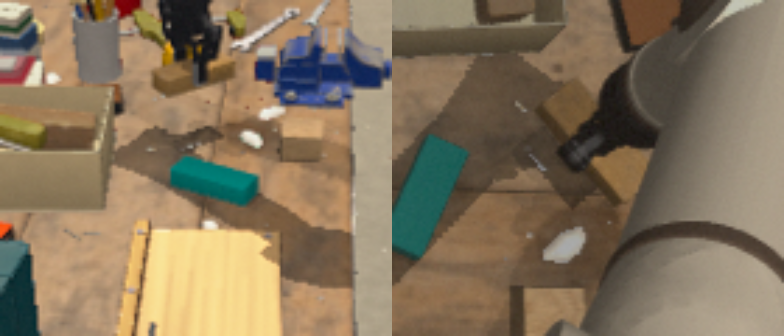

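The side view at crop (195,75) shows the pine block held between the fingers, level and clear of the bench. Next I'll carry it over to the jig.

>>> play_rows --pt "0.33 -0.55 0 0" --pt "0.33 -0.55 0 0" --pt "0.33 -0.55 0 0" --pt "0.33 -0.55 0 0" --pt "0.33 -0.55 0 0" --pt "0.33 -0.55 0 0" --pt "0.33 -0.55 0 0" --pt "0.33 -0.55 0 0" --pt "0.33 -0.55 0 0" --pt "0.33 -0.55 0 0" --pt "0.33 -0.55 0 0" --pt "0 0 0 0.0336" --pt "0 0 0 0.0336" --pt "0 0 0 0.0336" --pt "0 0 0 0.0336" --pt "0 0 0 0.0336" --pt "0 0 0 0.0336" --pt "0 0 0 0" --pt "0 0 0 0"

```text
time_s: 7.78
tool_pos: [525.1, 16.5, 94.3]
eef_rot: [0.0, 1.0, 0.028, -0.001]
ft_force: [0.5, -0.3, -1.1]
opening: 0.516
finger_force: 62.3
```

Run:
```python
from h import *
im,d=snap('side'); im2,d2=snap('top')
cv2.imwrite('pics/above.png',np.hstack([cv2.resize(im[120:260,180:320],None,fx=2.8,fy=2.8),cv2.resize(im2[120:260,170:310],None,fx=2.8,fy=2.8)]))
go((526.4,16.8,28),-87.03)
P=cloud('top',d2); h=cv2.cvtColor(im2,cv2.COLOR_BGR2HSV).astype(int)
m=(d2>0)&(P[...,2]>95)&(P[...,2]<130)&(abs(P[...,0]-520)<110)&(abs(P[...,1]-17)<80)&(h[...,1]>90)
w=P[m];print(m.sum(),w.min(0).round(),w.max(0).round(),cv2.minAreaRect(w[:,:2].astype(np.float32)))
```

```text
t 7.88 tcp [525.5  16.5  94.7] yaw_y -86.82 q7 [-0.38  0.46  0.37  1.99 -0.24  0.74 -1.39] F [ 1.2  0.4 -1.1] op 0.514 ff 62.31196403503418
units [ 0.019 -0.004  1.334] turn 0.0011Traceback (most recent call last):
  File "<stdin>", line 7, in <module>
    return umr_minimum(a, axis, None, out, keepdims, initial, where)
ValueError: zero-size array to reduction operation minimum which has no identity
```

View pics/above.png

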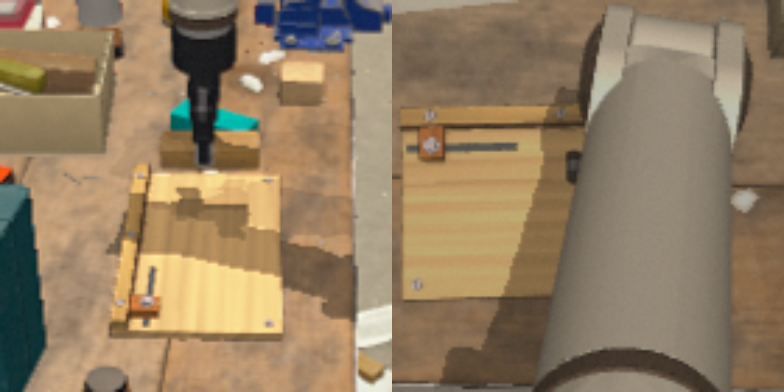

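The side view shows the block level above the open part of the board, clear of the fence. Next I'll lower it to just above the board.

>>> play_rows --pt "0 0 0.3 0.001" --pt "0 0 0.4 0" --pt "0 0 0.4 0" --pt "0 0 0.2 0" --pt "0 0 0.06 0" --pt "0 0 0 0" --pt "0 0 0 0" --pt "0 0 0 0"

```text
time_s: 8.55
tool_pos: [527.1, 16.4, 28.3]
eef_rot: [-0.0, 1.0, 0.025, 0.001]
ft_force: [-0.2, 0.3, -0.9]
opening: 0.516
finger_force: 62.3
```

>>> play_rows --pt "0 0 0.02 0" --pt "0 0 0.02 0" --pt "0 0 0.02 0" --pt "0 0 0.02 0" --pt "0 0 0 0" --pt "0 0 0 0"

```text
time_s: 9.05
tool_pos: [526.1, 16.5, 23.3]
eef_rot: [-0.0, 1.0, 0.025, -0.0]
ft_force: [0.5, 0.1, -1.0]
opening: 0.514
finger_force: 62.3
```

>>> play_rows --pt "0 0 0.02 0" --pt "0 0 0.02 0" --pt "0 0 0.02 0" --pt "0 0 0 0" --pt "0 0 0 0"

```text
time_s: 9.47
tool_pos: [526.0, 16.5, 20.1]
eef_rot: [0.0, 1.0, 0.025, -0.0]
ft_force: [0.5, 0.5, -1.2]
opening: 0.517
finger_force: 62.3
```

Run:
```python
from h import *
for i in range(2): 
    im,d=snap('side'); go((526.4,16.8,18),-87.03)
P=cloud('side',d)
m=(d>0)&(P[...,2]>20)&(P[...,2]<48)&(abs(P[...,0]-520)<80)&(P[...,1]>25)&(P[...,1]<60)
w=P[m]; print(m.sum(),w.min(0).round(1),w.max(0).round(1))
```

```text
t 9.52 tcp [526.1  16.5  20.2] yaw_y -87.18 q7 [-0.33  0.58  0.31  2.01 -0.31  0.59 -1.34] F [ 0.1  0.2 -2.4] op 0.511 ff 62.31829047203064
units [ 0.006 -0.007  0.045] turn -0.0008
t 9.57 tcp [526.1  16.5  20.3] yaw_y -87.18 q7 [-0.33  0.58  0.31  2.01 -0.31  0.59 -1.34] F [-0.3 -0.5 -1.9] op 0.514 ff 62.31803297996521
units [ 0.006 -0.006  0.045] turn -0.0008
251 [459.9  25.3  20.4] [599.1  55.3  47.3]
```

Not in contact yet, so I'll keep lowering.

>>> play_rows --pt "0 0 0.015 0" --pt "0 0 0.015 0" --pt "0 0 0 0" --pt "0 0 0 0"

```text
time_s: 9.9
tool_pos: [526.2, 16.5, 19.0]
eef_rot: [-0.0, 1.0, 0.025, 0.0]
ft_force: [0.2, 0.3, 3.9]
opening: 0.514
finger_force: 62.6
```

>>> play_rows --pt "0 0 0.015 0" --pt "0 0 0.015 0" --pt "0 0 0 0" --pt "0 0 0 0"

```text
time_s: 10.23
tool_pos: [526.2, 16.5, 18.9]
eef_rot: [-0.0, 1.0, 0.025, 0.0]
ft_force: [-7.9, 0.0, 19.8]
opening: 0.514
finger_force: 64.8
```

>>> play_rows --pt "0 0 -0.02 0" --pt "0.05 0 0 0" --pt "0.05 0 0 0" --pt "0.05 0 0 0" --pt "0.05 0 0 0" --pt "0 0 0 0" --pt "0 0 0 0"

```text
time_s: 10.82
tool_pos: [534.4, 16.9, 19.0]
eef_rot: [-0.0, 1.0, 0.024, -0.002]
ft_force: [-8.2, -0.6, 15.7]
opening: 0.513
finger_force: 64.7
```

>>> play_rows --pt "0.03 0 0 0" --pt "0.03 0 0 0" --pt "0 0 0 0"

```text
time_s: 11.07
tool_pos: [536.9, 17.0, 19.0]
eef_rot: [-0.0, 1.0, 0.024, -0.002]
ft_force: [-10.4, 0.5, 18.9]
opening: 0.513
finger_force: 64.7
```

>>> play_rows --pt "0 0 -0.02 0" --pt "0.02 0 0 0" --pt "0 0 0 0"

```text
time_s: 11.32
tool_pos: [540.6, 17.3, 19.1]
eef_rot: [0.0, 1.0, 0.025, 0.0]
ft_force: [0.6, 0.4, -1.5]
opening: 0.515
finger_force: 62.3
```

>>> play_rows --pt "0.03 0 0 0" --pt "0.03 0 0 0" --pt "0 0 0 0"

```text
time_s: 11.57
tool_pos: [543.8, 17.4, 19.1]
eef_rot: [0.0, 1.0, 0.025, 0.0]
ft_force: [-0.2, -0.8, -1.2]
opening: 0.514
finger_force: 62.3
```

>>> play_rows --pt "0.03 0 0 0" --pt "0.03 0 0 0" --pt "0 0 0 0"

```text
time_s: 11.82
tool_pos: [546.8, 17.5, 19.2]
eef_rot: [0.0, 1.0, 0.025, 0.0]
ft_force: [0.9, 0.5, -0.4]
opening: 0.514
finger_force: 62.3
```

>>> play_rows --pt "0.02 0 0 0" --pt "0.02 0 0 0" --pt "0 0 0 0"

```text
time_s: 12.07
tool_pos: [547.6, 17.5, 19.1]
eef_rot: [-0.0, 1.0, 0.025, -0.001]
ft_force: [-2.1, 0.2, -0.5]
opening: 0.513
finger_force: 62.6
```

>>> play_rows --pt "0.02 0 0 0" --pt "0.02 0 0 0" --pt "0 0 0 0"

```text
time_s: 12.32
tool_pos: [547.6, 17.5, 19.1]
eef_rot: [-0.0, 1.0, 0.025, -0.002]
ft_force: [-8.8, -0.6, 7.6]
opening: 0.515
finger_force: 63.4
```

>>> play_rows --pt "0.01 0 0 0" --pt "0 0 0 0" --pt "0 0 0 0" --pt "0 -0.04 0 0" --pt "0 -0.065 0 0" --pt "0 -0.065 0 0" --pt "0 -0.065 0 0" --pt "0 -0.065 0 0" --pt "0 -0.065 0 0" --pt "0 -0.065 0 0"

```text
time_s: 13.15
tool_pos: [546.6, 34.2, 19.1]
eef_rot: [0.002, 1.0, 0.022, -0.003]
ft_force: [-9.4, -10.5, 8.5]
opening: 0.515
finger_force: 63.4
```

Run:
```python
from h import *
go((540,184,19),-87)
```

```text
t 13.15 tcp [546.6  34.2  19.1] yaw_y -87.45 q7 [-0.36  0.61  0.32  1.96 -0.31  0.62 -1.38] F [ -9.4 -10.5   8.5] op 0.515 ff 63.44133138656616
units [ 1.000e-03 -2.998e+00 -1.100e-02] turn -0.0025
```

>>> play_rows --pt "0 -0.065 0 0" --pt "0 -0.065 0 0" --pt "0 -0.065 0 0" --pt "0 -0.065 0 0" --pt "0 -0.065 0 0" --pt "0 -0.065 0 0" --pt "0 -0.065 0 0" --pt "0 -0.065 0 0" --pt "0 -0.065 0 0" --pt "0 -0.065 0 0"

```text
time_s: 13.98
tool_pos: [544.9, 66.4, 19.0]
eef_rot: [0.002, 1.0, 0.022, -0.003]
ft_force: [-10.0, -10.6, 9.7]
opening: 0.513
finger_force: 63.6
```

>>> play_rows --pt "0 -0.065 0 0" --pt "0 -0.065 0 0" --pt "0 -0.065 0 0" --pt "0 -0.065 0 0" --pt "0 -0.065 0 0" --pt "0 -0.065 0 0" --pt "0 -0.065 0 0" --pt "0 -0.065 0 0" --pt "0 -0.065 0 0" --pt "0 -0.065 0 0"

```text
time_s: 14.82
tool_pos: [543.3, 98.6, 19.1]
eef_rot: [0.002, 1.0, 0.022, -0.003]
ft_force: [-9.4, -11.9, 10.4]
opening: 0.515
finger_force: 63.8
```

>>> play_rows --pt "0 -0.065 0 0" --pt "0 -0.065 0 0" --pt "0 -0.065 0 0" --pt "0 -0.065 0 0" --pt "0 -0.065 0 0" --pt "0 -0.065 0 0" --pt "0 -0.065 0 0" --pt "0 -0.065 0 0" --pt "0 -0.065 0 0" --pt "0 -0.065 0 0"

```text
time_s: 15.65
tool_pos: [541.6, 130.7, 19.1]
eef_rot: [0.003, 1.0, 0.022, -0.003]
ft_force: [-10.1, -12.3, 12.0]
opening: 0.515
finger_force: 63.9
```

>>> play_rows --pt "0 -0.065 0 0" --pt "0 -0.065 0 0" --pt "0 -0.065 0 0" --pt "0 -0.065 0 0" --pt "0 -0.065 0 0" --pt "0 -0.065 0 0" --pt "0 -0.065 0 0" --pt "0 -0.065 0 0" --pt "0 -0.065 0 0" --pt "0 -0.065 0 0"

```text
time_s: 16.48
tool_pos: [539.9, 162.9, 19.1]
eef_rot: [0.003, 1.0, 0.022, -0.004]
ft_force: [-10.7, -13.1, 12.3]
opening: 0.51
finger_force: 64.1
```

Run:
```python
from h import *
go((539,183,19),-87)
```

```text
t 16.48 tcp [539.9 162.9  19.1] yaw_y -87.46 q7 [-0.59  0.64  0.32  1.91 -0.31  0.65 -1.61] F [-10.7 -13.1  12.3] op 0.51 ff 64.0830945968628
units [-0.001 -0.403 -0.001] turn -0.0025
```

>>> play_rows --pt "0 -0.065 0 0" --pt "0 -0.065 0 0" --pt "0 -0.065 0 0" --pt "0 -0.065 0 0" --pt "0 -0.06 0 0"

```text
time_s: 16.9
tool_pos: [539.1, 178.8, 19.1]
eef_rot: [0.003, 1.0, 0.022, -0.004]
ft_force: [-10.9, -12.6, 14.9]
opening: 0.514
finger_force: 64.2
```

>>> play_rows --pt "0 -0.05 0 0" --pt "0 -0.03 0 0"

```text
time_s: 17.07
tool_pos: [538.9, 183.0, 19.1]
eef_rot: [0.003, 1.0, 0.022, -0.004]
ft_force: [-11.6, -12.7, 14.0]
opening: 0.512
finger_force: 64.2
```

>>> play_rows --pt "0 -0.04 0 0" --pt "0 -0.03 0 0"

```text
time_s: 17.23
tool_pos: [538.8, 184.7, 19.1]
eef_rot: [0.004, 1.0, 0.022, -0.004]
ft_force: [-11.8, -18.4, 16.3]
opening: 0.514
finger_force: 64.5
```

>>> play_rows --pt "0 -0.03 0 0" --pt "0 -0.02 0 0"

```text
time_s: 17.4
tool_pos: [538.7, 184.8, 19.1]
eef_rot: [0.005, 1.0, 0.021, -0.004]
ft_force: [-12.1, -23.4, 18.4]
opening: 0.514
finger_force: 64.7
```

>>> play_rows --pt "0.02 -0.02 0 0" --pt "0.02 -0.02 0 0" --pt "0.01 -0.02 0 0" --pt "0 -0.01 0 0" --pt "0 0 0 0" --pt "0 0 0 0" --pt "0 0 0 0"

```text
time_s: 17.98
tool_pos: [538.7, 184.8, 19.1]
eef_rot: [0.007, 1.0, 0.02, -0.007]
ft_force: [-19.5, -26.0, 27.9]
opening: 0.51
finger_force: 65.9
```

Run:
```python
from h import *
im,d=snap('side'); im2,d2=snap('top')
cv2.imwrite('pics/end.png',np.hstack([cv2.resize(im[150:260,190:300],None,fx=3.6,fy=3.6),cv2.resize(im2[130:240,160:270],None,fx=3.6,fy=3.6)]))
go((539,184,19),-87)
s=robot.sense();M=R.from_quat(s['eef_rot'][[1,2,3,0]]).as_matrix();print('tilt',np.arccos(-M[2,2]),s['wrist_torque'],s['joint_vel'].round(3))
```

```text
t 18.08 tcp [538.7 184.9  19.1] yaw_y -87.68 q7 [-0.64  0.65  0.33  1.89 -0.31  0.67 -1.65] F [-18.5 -26.9  27.2] op 0.516 ff 65.8931028842926
units [0.005 0.017 0.002] turn -0.0038
tilt 0.019071796031052527 [-5.5225479   3.44982085 -0.12113416] [ 0.    -0.001  0.    -0.001  0.001 -0.     0.001]
```

View pics/end.png

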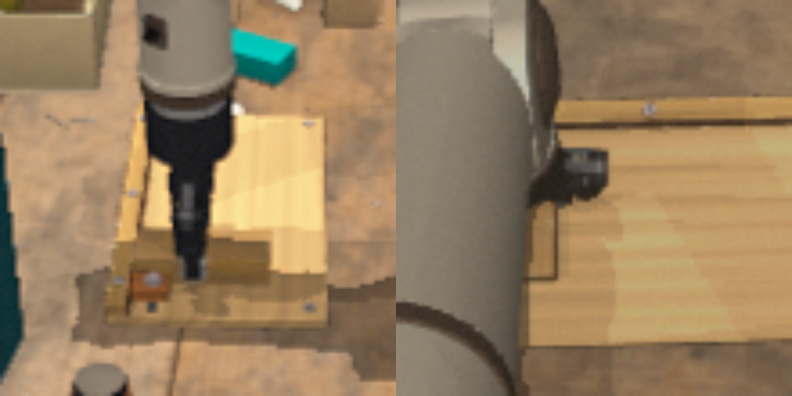

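The view shows the block's end on the strip at side crop (140,245) and its long side on the stop at (150,285). The down-force is high enough that friction may be carrying the side push, so I'll ease z and push a bit more toward the stop.

>>> play_rows --pt "0 0 -0.02 0" --pt "0 -0.03 0 0" --pt "0 -0.03 0 0" --pt "0 0 0 0" --pt "0 0 0 0" --pt "0 0 0 0"

```text
time_s: 18.58
tool_pos: [538.6, 185.0, 19.2]
eef_rot: [0.008, 1.0, 0.019, -0.007]
ft_force: [-16.9, -31.5, 22.1]
opening: 0.513
finger_force: 65.1
```

Run:
```python
from h import *
go((539,184,19),-87)
s=robot.sense();M=R.from_quat(s['eef_rot'][[1,2,3,0]]).as_matrix();print('tilt',np.arccos(-M[2,2]),s['wrist_torque'],s['joint_vel'].round(3))
```

```text
t 18.58 tcp [538.6 185.   19.2] yaw_y -87.81 q7 [-0.64  0.65  0.33  1.89 -0.3   0.67 -1.66] F [-16.9 -31.5  22.1] op 0.513 ff 65.08365511894226
units [0.007 0.02  0.004] turn -0.0045
tilt 0.02173441742159303 [-6.51842315  3.07985821 -0.3536585 ] [ 0.001 -0.    -0.001  0.    -0.001  0.002 -0.   ]
```

```bash
python3 -c "
from bench import robot
print(robot.sign_off())"
```

```text
the job is handed in; nothing more can be done
None
```

The job is handed in at about 18.6 s of the 61 s allowed: the oblong pine block was drawn along the strip and is still gripped and pushed into the corner, with a measured 17 N toward the strip and 31 N toward the stop (board friction included), but sign-off gave no verdict.

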